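Get the comb out of its half-covered box

ROBOT

A 7-joint arm with a two-finger parallel gripper is mounted at the origin on a cart in front of the work surface, level with it; the furniture and walls round the work are solid. World frame = base frame: x ahead of the robot, y to its left, z up, the work surface at z = 0. Lengths are in m, angles in rad, forces in N, time in s.
With the tool pointing down it reaches from about 0.4 to 0.85 m from the base axis. Payload 4.5 kg.
Tool frame: the origin (TCP) lies where the fingers leave the gripper's body, on its centre line; the fingertips stand 64 mm ahead of it and the grasp point (between the pads) lies 45 mm ahead of it; z points along the fingers, y is the line along which they close (so a half turn about z gives the same grasp; the last joint's range is limited). The gripper opens to 88 mm and grips with 3 to 60 N. Pads are 18 mm wide; open, the fingers measure 123 mm over their backs; the gripper's body (75 mm by 187 mm) begins 45 mm behind the grasp point.
Start: joints at [1.3, 0.689, -0.195, 1.565, 0.157, 0.902, -0.215], TCP at [0.188, -0.596, 0.303] pointing down, gripper open.
Joint ranges: [-3.01, 3.01], [-0.46, 2.08], [-1.47, 1.51], [0.13, 2.56], [-1, 4.14], [0.04, 2.09], [-2.66, 2.66]. Speed limits (rad/s): [2.57, 2.57, 3.14, 3.14, 3.14, 3.14, 3.14].

INTERFACE

Orientations are given as a unit quaternion [x, y, z, w].
In Python, from plant import r gives the robot as it stands.
- The arm moves only by the tool play_rows, never from a script. Its arguments are lists of equal length, an entry for each row: "translation": the shift along the tool's x, y, z in m, a list of three; "delta_rot": the turn, a rotation vector about the tool's x, y, z in degrees, a list of three; "grip": the opening, from -1 (shut) to 1 (fully open). In form: {"translation": [[x, y, z], ...], "delta_rot": [[rx, ry, rz], ...], "grip": [grip, ...]}. A call has 1 to 20 rows; each row shifts and turns the commanded pose from where the row before left it, along the tool's axes as they then stand; what a row does not reach is not made up. A row lasts 1/8 s, in which the tool goes at most 62.5 mm and 10.7 degrees, less where a joint would pass 70% of its speed; a pose out of reach is approached as far as the arm can. A call with a gripper value outside its range is refused whole. The fingers move at their own pace and stop on an object; "squeeze" is the grip in N (left out, the last holds). Time passes only in rows, so rows that do not move let the fingers close. It gives the time, the measured TCP pose, the force, the opening and the grip force at its end, in the units of the state.
- r.get_state(): the state, without advancing time (a new reading comes with each control period).
- r.snapshot(name): name is "side" or "top"; returns the picture (400x640x3 uint8, blue, green, red); there is no depth.
- r.get_calibration(name): a dict with "intrinsics" (3x3 intrinsics, pixels), "k1" (the pictures are not rectified: a ray, as slopes to the right and down, at radius r is drawn at 1 + k1 r^2 times it, then the intrinsics apply), "eye" and "rotation" of the camera in the world. Camera axes: x right, y up, looking along -z (the intrinsics and any distortion apply to the point x, -y, -z); pixel columns grow to the right and rows downward; lengths in m; the calibration is good to about 2 mm. A picture is of the moment at which its call begins. get_calibration takes no time and is no camera call.
- r.finish_job(): hands the job in; it is judged then, once.
Trained networks look in the newest picture that a camera, given by its name, has taken for a name from the list of things; names that differ only in an ending like _2 or _b are one class to them, and where a whole thing is asked for, a point or a joint stands for the part that bears it (a point fixed in the world has none). Each returns a list of dicts, best first, with "confidence" (0 to 1); they miss things now and then, are a little off and sometimes report something else, mostly with a low value. They report only what shows in the picture. A call takes as long as a camera call. They do not tell look-alikes from the thing itself.
- r.look_for(camera, target): "point" ([x, y, z] in m, in world coordinates, good to about 4 mm: the middle of the surface that is visible of it).
- r.silhouettes(camera, target): "pixels" (400x640 bool, what is visible of it).
The state is a dict: "clock": time; "q": joint angles; "qd": joint speeds; "joint_torque": joint torques, N m; "tool_pos": TCP position; "eef_rot": TCP orientation; "contact_force": force on the tool from outside, world axes, zero at the start; "moment": the same for the moment, N m; "opening": opening from 0.0 (shut) to 1.0 (fully open); "finger_force": force on a finger pad.
Only numpy, scipy, OpenCV 4.12 (cv2) and the standard library are available. Lean on these libraries where they do the work, as an engineer would, in place of code of your own. Each camera call takes 0.05 s, during which the arm holds its last target. There are 200 camera calls.

TASK

A carton has been left standing across the opening of the wooden comb box: take it off, stand it upright on the desk beside the box and let go of it. Then draw the comb out through the opening, which is shorter than the comb, by tilting it handle end first and without forcing it against the box. Finish while still holding the comb in the gripper, at rest, all of it about 10 cm above the box and touching nothing else, and leave the lighter, the eraser and the gold-capped perfume bottle undisturbed.

Things in the scene. Friction and masses are not known exactly. Their poses are not given: they have to be found in the camera images.
- comb_box: Light wooden box, fixed to the desk, 236 (its x) x 154 (y) x 56 mm high. Origin: centre of the underside. Its x points away from the robot (world x give or take 0.45 rad), z up. Floor 5 mm, walls 6 mm; inside 224 x 142 mm, 46 mm high under the top. The top is 5 mm thick (z 51 to 56): a darker cover closes the near half, x -118 to 0; the far half is open.
- opening (a point): Centre of the opening in the box's top, level with its upper face: at x +55, y 0, z 56 mm in the box frame. The opening runs x 0 to +110, y -65 to +65; round it an 8 mm rim at the far end, 12 mm rims at the sides, the cover's edge at x 0.
- comb: Black comb, 40 g, loose, flat on the box floor. Origin: centre of the underside; x along its 180 mm, z up. Handle x -90 to +20, 14 mm wide (y), 10 thick; head x +20 to +90, 42 wide, 10 thick (teeth up to 22 mm are not solid). Head under the cover towards the robot; handle in the opening, pointing away from the robot, free to pinch across its 14 mm from above.
- comb_handle_end (a point): Tip of the comb's handle, at mid-thickness (x -90, z 5 mm in the frame of the comb)
- comb_head_end (a point): Tip of the comb's head, at mid-thickness (x +90, z 5 mm in the frame of the comb)
- carton: White and grey narrow carton, rigid, 158 (its x) x 36 (y) x 137 mm high, 150 g, loose, upright across the opening on the box's side rims (56 mm up). Origin: centre of the underside; z up. Pinch it across its 36 mm near the top. The desk to the left (+y) of the box is clear up to 0.31 m from the box's centre.
- perfume_gold: Small clear perfume bottle with gold cap, 30x46x152 mm, loose, at the back; origin at centre of underside. Bystander.
- lighter: Black flat lighter 76x24x14 mm with a grey tip, loose, lying far left on the desk; origin at centre of underside. Bystander.
- eraser: White eraser in a blue sleeve, 22x50x12 mm, loose, lying near the right edge of the desk; origin at centre of underside. Bystander.
Mind the look-alikes: they are no part of the job. What is shaped like the carton but green is not meant.

How it is judged:
On the way, in this order (a step that is already met when the one before it is completed fails the run):
1. the carton stands upright on the desk, off the box and let go (height (world z) of carton between -0.01 and 0.008 m and angle between carton's own z axis and vertical below 0.1 rad and contact force between carton and comb_box below 0.05 N and contact force between carton and the fingers below 0.05 N), for 0.2 s.
2. the comb is on its way through the opening: handle tip above the box's top, head tip still inside below the cover (z of comb_handle_end in the frame of comb_box above 0.075 m and z of comb_head_end in the frame of comb_box below 0.048 m), for 0.05 s.
At the end, for the whole second after the job is handed in: The comb is held still in the fingers over the box (its centre within 0.2 m horizontally of the opening), both of its ends more than 54 mm above the box's top, touching neither box nor carton; the carton stands upright (within 0.1 rad) on the desk, not touching the box (z of each of comb_handle_end, comb_head_end in the frame of comb_box above 0.11 m and horizontal distance between comb and opening below 0.2 m and contact force between comb and the fingers above 1 N and contact force between each of comb, carton and comb_box below 0.05 N and contact force between comb and carton below 0.05 N and linear speed of comb below 0.03 m/s and angular speed of comb below 0.3 rad/s and height (world z) of carton between -0.01 and 0.008 m and angle between carton's own z axis and vertical below 0.1 rad); the arm keeps its last pose, push and grip.
It fails at once if the comb is forced against the box (more than 30 N) (contact force between comb and comb_box above 30 N).
It fails at once if the lighter, the eraser or the gold-capped perfume bottle is pushed more than 30 mm, or the bottle is knocked over (distance of any of lighter, eraser, perfume_gold from where it was at the start of the episode above 0.03 m or angle between perfume_gold's own z axis and vertical above 0.5 rad).
It also fails if it takes over 54 s, if anything falls off the work surface, if the arm or the gripper's body presses on something with over 40 N, if the wrist force passes 120 N, or if a joint passes its speed limit or range.

## Working session

There is one attempt and no reset: what is moved stays moved. The work goes in short steps, Python scripts to look and compute and a tool call to move; the robot and the scene stay as the last step left them, time stands still between calls to the robot, and variables do not carry over. Pictures are saved under pics/ and viewed, at most 10 in all, crops included, and the job is handed in when it is done.

Besides the shell and the picture viewer there is one more tool, called after ">>>" in YAML: its name, and indented under it one key for each argument. play_rows: Moves the arm, as the interface text tells. Its arguments: {"type":"object","properties":{"translation":{"type":"array","items":{"type":"array","items":{"type":"number"}}},"delta_rot":{"type":"array","items":{"type":"array","items":{"type":"number"}}},"grip":{"type":"array","items":{"type":"number"}},"squeeze":{"type":"number"}},"required":["translation","delta_rot","grip"]}

```bash
mkdir -p pics; cat > h.py <<'E'
import numpy as np, cv2
from plant import r
from scipy.spatial.transform import Rotation as R
def cal(n):
    c=r.get_calibration(n); return np.array(c["intrinsics"]),float(c["k1"]),np.array(c["eye"]),np.array(c["rotation"])
def proj(n,P):
    K,k,e,Rm=cal(n); 
    if Rm.shape!=(3,3): Rm=R.from_quat(Rm).as_matrix()
    p=(np.atleast_2d(P)-e)@Rm; s=np.c_[p[:,0],-p[:,1]]/-p[:,2:3]
    s=s*(1+k*(s**2).sum(1,keepdims=True)); return s*[K[0,0],K[1,1]]+K[:2,2]
def ray(n,uv):
    K,k,e,Rm=cal(n)
    if Rm.shape!=(3,3): Rm=R.from_quat(Rm).as_matrix()
    s=cv2.undistortPoints(np.float64(uv).reshape(-1,1,2),K,np.array([k,0,0,0.])).reshape(-1,2)
    d=np.c_[s[:,0],-s[:,1],-np.ones(len(s))]@Rm.T; return e,d
def onz(n,uv,z):
    e,d=ray(n,uv); return e+d*((z-e[2])/d[:,2:3])
E
python3 - <<'E'
from h import *
for n in("side","top"):
    im=r.snapshot(n); cv2.imwrite(f"pics/{n}0.png",im); print(n,r.get_calibration(n))
    for t in("comb_box","comb","carton","perfume_gold","lighter","eraser","opening","comb_handle_end"):
        print(t,[(np.round(d["point"],3).tolist(),round(d["confidence"],2),proj(n,d["point"]).round().tolist()) for d in r.look_for(n,t)])
print(r.get_state())
E
```

```text
side {'intrinsics': array([[511.94911862,   0.        , 322.24199981],
       [  0.        , 511.94911862, 194.20886381],
       [  0.        ,   0.        ,   1.        ]]), 'k1': 0.03926631872882361, 'eye': array([0.07391258, 1.316505  , 0.89595962]), 'rotation': array([-0.08654682,  0.48175377,  0.85483863, -0.17226107])}
comb_box [([0.444, -0.087, 0.04], 0.91, [[375.0, 189.0]]), ([0.771, 0.024, 0.087], 0.63, [[270.0, 172.0]])]
comb [([0.532, -0.094, 0.144], 0.28, [[352.0, 155.0]])]
carton [([0.633, 0.141, 0.098], 0.76, [[293.0, 195.0]]), ([0.467, 0.326, 0.08], 0.75, [[321.0, 248.0]]), ([0.531, -0.097, 0.143], 0.66, [[352.0, 155.0]])]
perfume_gold [([0.77, 0.025, 0.084], 0.62, [[270.0, 173.0]])]
lighter [([0.415, 0.464, 0.012], 0.56, [[318.0, 308.0]])]
eraser []
opening [([0.444, -0.085, 0.041], 0.6, [[375.0, 189.0]])]
comb_handle_end []
top {'intrinsics': array([[361.4888293 ,   0.        , 322.15470549],
       [  0.        , 361.4888293 , 198.28469437],
       [  0.        ,   0.        ,   1.        ]]), 'k1': -0.07395094612746762, 'eye': array([0.48413196, 0.07734061, 1.16174
[... 687 characters left out ...]
8,  0.6890413 , -0.19459658,  1.56526228,  0.15731046,
        0.90251705, -0.21510122]), 'qd': array([-7.51866928e-04, -6.45000266e-05,  1.54581055e-03,  1.35900002e-03,
        8.37606986e-04,  1.89219902e-03, -8.54238825e-04]), 'joint_torque': array([-1.56363149e-04, -5.27488947e+01, -1.26736879e+00, -1.53749013e+01,
       -5.19319705e-02, -7.39493898e-04,  3.88008823e-05]), 'tool_pos': array([ 0.18758874, -0.59622039,  0.30278938]), 'eef_rot': array([9.88408726e-01, 1.51816284e-01, 1.19531920e-05, 7.73352605e-05]), 'contact_force': array([-1.10444562,  0.23203477,  0.57675738]), 'moment': array([ 0.02946047, -0.00971366, -0.00739313]), 'finger_force': 0.0, 'opening': 1.0015902699818862}
```

View pics/side0.png

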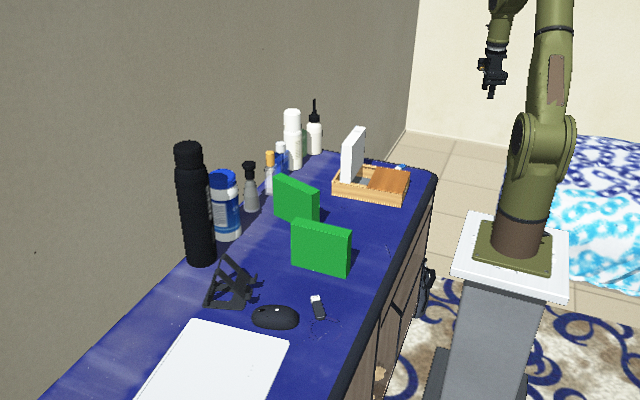

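View pics/top0.png

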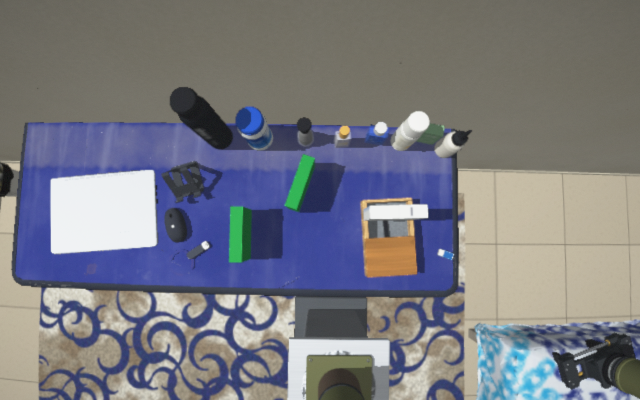

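```bash
python3 - <<'E'
from h import *
im=cv2.imread("pics/top0.png"); c=cv2.resize(im[165:295,330:470],None,fx=4,fy=4,interpolation=2)
im=cv2.imread("pics/side0.png"); d=cv2.resize(im[110:240,290:350+90],None,fx=3,fy=3,interpolation=2)
cv2.imwrite("pics/c1.png",c);cv2.imwrite("pics/c2.png",d)
E
```

```text
(no output)
```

View pics/c1.png

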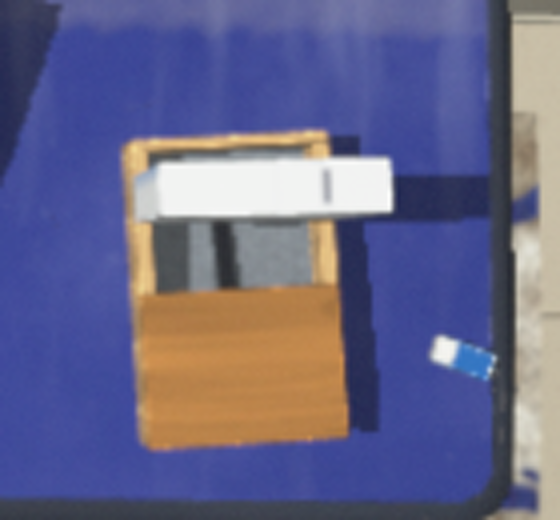

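The top view shows three carton-shaped things: green at (302,183), green at (240,235), and white at (396,212), which stands across the box opening. The close crop confirms the white one is the carton. The comb handle is visible at about (386,229). Next I'll fit the poses.

```bash
cat >> h.py <<'E'
def corners(p,sx,sy,z0,z1):
    c,s=np.cos(p[2]),np.sin(p[2]); o=[]
    for z in(z0,z1):
        for a,b in((1,1),(1,-1),(-1,-1),(-1,1)):
            x,y=a*sx/2,b*sy/2; o.append([p[0]+c*x-s*y,p[1]+s*x+c*y,z])
    return np.array(o)
def hullmask(n,C):
    q=np.round(cv2.convexHull(np.float32(proj(n,C)))*16).astype(np.int32); m=np.zeros((400,640),np.uint8); cv2.fillConvexPoly(m,q,255,cv2.LINE_AA,4); return m/255.
from scipy.optimize import minimize
def fit(masks,p0,sx,sy,zf,extra=0):  # zf(p)->(z0,z1)
    f=lambda p:sum(np.abs(hullmask(n,corners(p,sx,sy,*zf(p)))-m).sum() for n,m in masks.items())
    p0=np.array(p0,float); sc=np.array([.01,.01,.08,.01][:len(p0)])
    S=np.vstack([p0]+[p0+np.eye(len(p0))[i]*sc[i] for i in range(len(p0))])
    o=minimize(f,p0,method="Nelder-Mead",options=dict(initial_simplex=S,xatol=1e-4,fatol=.1)); return o.x,o.fun
def mask(n,t,uv):
    L=r.silhouettes(n,t); return min((d["pixels"] for d in L),key=lambda m:np.hypot(*(np.argwhere(m).mean(0)[::-1]-uv)))
E
python3 - <<'E'
from h import *
# box top corners, hand picked
uv=np.array([[365.5,277],[417,274.25],[360.75,200.75],[412,198]])
P=onz("top",uv,.056); print(P.round(3)); c=P.mean(0); x=(P[2:].mean(0)-P[:2].mean(0)); print(c,np.arctan2(x[1],x[0]),np.hypot(*x[:2]))
m={"top":mask("top","carton",[396,212])}
r.snapshot("side"); m["side"]=mask("side","carton",[352,155])
b={"side":mask("side","comb_box",[375,189])}; b["top"]=mask("top","comb_box",[390,240])
for k in m: print(k,m[k].sum(),b[k].sum())
print("carton",fit(m,[.55,-.14,1.5,.056],.158,.036,lambda p:(p[3],p[3]+.137)))
bu={k:b[k]|m[k] for k in b}
def f(p):
    return sum(np.abs(np.where(m[k],0,hullmask(k,corners(p,.236,.154,0,.056))-b[k])).sum() for k in b)
o=minimize(f,[c[0],c[1],np.arctan2(x[1],x[0])],method="Nelder-Mead",options=dict(initial_simplex=np.array([c[0],c[1],0])+np.vstack([np.zeros(3),np.diag([.01,.01,.05])]))); print("box",o.x,o.fun)
st=r.get_state(); print(R.from_quat(st["eef_rot"]).as_matrix().round(3))
# comb handle visible
u=np.array([[215,222],[228,290],[234,224],[240,290]])/4+[330,165]; print(onz("top",u,.015).round(3))
for n,t in(("top","perfume_gold"),("top","lighter"),("top","eraser")): print(t,[(d["pixels"].sum(),np.argwhere(d["pixels"]).mean(0)) for d in r.silhouettes(n,t)][:2])
E
```

```text
[[ 0.353 -0.073  0.056]
 [ 0.363 -0.231  0.056]
 [ 0.584 -0.056  0.056]
 [ 0.596 -0.215  0.056]]
[ 0.47403566 -0.14371775  0.056     ] 0.06906590574764801 0.23304849286044124
top 879 3258
side 1043 2278
carton (array([ 0.54508657, -0.14421668,  1.64132331,  0.05115453]), np.float64(254.33333333333331))
box [ 0.47535944 -0.14563404  0.06574604] 485.6980392156862
[[ 0.954  0.3    0.   ]
 [ 0.3   -0.954 -0.   ]
 [ 0.     0.    -1.   ]]
[[ 0.526 -0.135  0.015]
 [ 0.473 -0.146  0.015]
 [ 0.525 -0.15   0.015]
 [ 0.473 -0.155  0.015]]
perfume_gold [(np.int64(311), array([137.61093248, 343.04823151]))]
lighter [(np.int64(202), array([249.57920792, 197.52475248]))]
eraser [(np.int64(81), array([254.08641975, 445.33333333]))]
```

>>> play_rows:
  translation:
    - [0.04,-0.027,0]
    - [0.04,-0.027,0]
    - [0.04,-0.027,0]
    - [0.04,-0.027,0]
    - [0.04,-0.027,0]
    - [0.04,-0.027,0]
    - [0.04,-0.027,0]
    - [0.04,-0.027,0]
    - [0.04,-0.027,0]
    - [0.04,-0.027,0]
    - [0.04,-0.027,0]
    - [0.036,-0.027,0]
  delta_rot:
    - [0,0,0]
    - [0,0,0]
    - [0,0,0]
    - [0,0,0]
    - [0,0,0]
    - [0,0,0]
    - [0,0,0]
    - [0,0,0]
    - [0,0,0]
    - [0,0,0]
    - [0,0,0]
    - [0,0,0]
  grip: [1,1,1,1,1,1,1,1,1,1,1,1]
  squeeze: 25

```text
clock: 2.8
tool_pos: [0.5456, -0.1428, 0.3029]
eef_rot: [0.988, 0.152, 0.0, 0.0]
contact_force: [0.5, -0.5, 0.2]
opening: 0.998
finger_force: 0.0
```

>>> play_rows:
  translation:
    - [0,0,0]
    - [0,0,0]
    - [0,0,0]
    - [0,0,0]
    - [0,0,0]
    - [0,0,0]
    - [0,0,0]
    - [0,0,0]
    - [0,0,0]
    - [0,0,0]
  delta_rot:
    - [0,0,-9]
    - [0,0,-9]
    - [0,0,-9]
    - [0,0,-9]
    - [0,0,-9]
    - [0,0,-9]
    - [0,0,-9]
    - [0,0,-9]
    - [0,0,-4.5]
    - [0,0,0]
  grip: [1,1,1,1,1,1,1,1,1,1]

```text
clock: 4.05
tool_pos: [0.5444, -0.1445, 0.3027]
eef_rot: [0.683, 0.731, 0.0, -0.0]
contact_force: [-0.1, 0.4, 0.6]
opening: 1.0
finger_force: 0.0
```

```bash
cat >> h.py <<'E'
def go(P,yaw_y=None):
    s=r.get_state(); M=R.from_quat(s["eef_rot"]).as_matrix(); d=M.T@(np.array(P)-s["tool_pos"])
    print("clock",s["clock"],"tcp",s["tool_pos"].round(4),"tool delta",d.round(4),"tool y ang",np.degrees(np.arctan2(M[1,1],M[0,1])).round(2),"z",M[:,2].round(3),"F",s["contact_force"].round(1),"open",round(s["opening"],3),"ff",s["finger_force"],"q",s["q"].round(2))
E
python3 -c "
from h import *
go([.545,-.144,.21])"
```

```text
clock 4.05 tcp [ 0.5444 -0.1445  0.3027] tool delta [0.0004 0.0007 0.0927] tool y ang 3.9 z [ 0.  0. -1.] F [-0.1  0.4  0.6] open 1.0 ff 0.0 q [ 0.49  0.64 -0.53  1.75  0.41  0.86 -0.15]
```

>>> play_rows:
  translation:
    - [0,0,0.025]
    - [0,0,0.025]
    - [0,0,0.025]
    - [0,0,0.018]
    - [0,0,0]
    - [0,0,0]
    - [0,0,0]
    - [0,0,0]
    - [0,0,0]
    - [0,0,0]
  delta_rot:
    - [0,0,0]
    - [0,0,0]
    - [0,0,0]
    - [0,0,0]
    - [0,0,0]
    - [0,0,0]
    - [0,0,0]
    - [0,0,0]
    - [0,0,0]
    - [0,0,0]
  grip: [1,1,1,1,0,-1,-1,-1,-1,-1]
  squeeze: 25

```text
clock: 5.3
tool_pos: [0.5445, -0.1443, 0.2099]
eef_rot: [0.682, 0.731, 0.0, 0.0]
contact_force: [0.1, -0.3, 1.2]
opening: 0.406
finger_force: 24.8
```

>>> play_rows:
  translation:
    - [0,0,-0.01]
    - [0,0,-0.015]
    - [0,0,-0.015]
    - [0.02,-0.006,0]
    - [0.03,-0.008,0]
    - [0.03,-0.009,0]
    - [0.03,-0.009,0]
    - [0.03,-0.009,0]
    - [0.03,-0.009,0]
    - [0.03,-0.008,0]
    - [0.025,-0.006,0]
    - [0.015,-0.004,0]
    - [0,0,0.01]
    - [0,0,0.02]
    - [0,0,0.02]
    - [0,0,0.02]
    - [0,0,0.015]
    - [0,0,0.005]
    - [0,0,0]
    - [0,0,0]
  delta_rot:
    - [0,0,0]
    - [0,0,0]
    - [0,0,0]
    - [0,0,0]
    - [0,0,0]
    - [0,0,0]
    - [0,0,0]
    - [0,0,0]
    - [0,0,0]
    - [0,0,0]
    - [0,0,0]
    - [0,0,0]
    - [0,0,0]
    - [0,0,0]
    - [0,0,0]
    - [0,0,0]
    - [0,0,0]
    - [0,0,0]
    - [0,0,0]
    - [0,0,0]
  grip: [-1,-1,-1,-1,-1,-1,-1,-1,-1,-1,-1,-1,-1,-1,-1,-1,-1,-1,-1,-1]

```text
clock: 7.8
tool_pos: [0.4603, 0.0902, 0.1601]
eef_rot: [0.682, 0.731, 0.0, 0.0]
contact_force: [-0.3, -0.6, -1.2]
opening: 0.407
finger_force: 24.8
```

```bash
python3 - <<'E'
from h import *
go([.46,.09,.154])
for n in("top","side"):
    cv2.imwrite(f"pics/{n}1.png",r.snapshot(n)); print([(d["point"].round(3) if hasattr(d["point"],"round") else d["point"],d["confidence"]) for d in r.look_for(n,"carton")])
E
```

```text
clock 7.8 tcp [0.4603 0.0902 0.1601] tool delta [-0.0002 -0.0003  0.0061] tool y ang 3.93 z [ 0.001  0.    -1.   ] F [-0.3 -0.6 -1.2] open 0.407 ff 24.751968446653336 q [-0.14  0.76 -0.25  2.14  0.6   0.3  -0.83]
[([0.4748, 0.2991, 0.1382], 0.71), ([0.4729, 0.15, 0.1397], 0.62), ([0.6281, 0.1248, 0.1326], 0.58)]
[([0.4464, 0.1425, 0.1017], 0.78), ([0.6283, 0.1402, 0.0994], 0.74), ([0.4674, 0.3265, 0.0848], 0.65)]
```

View pics/side1.png

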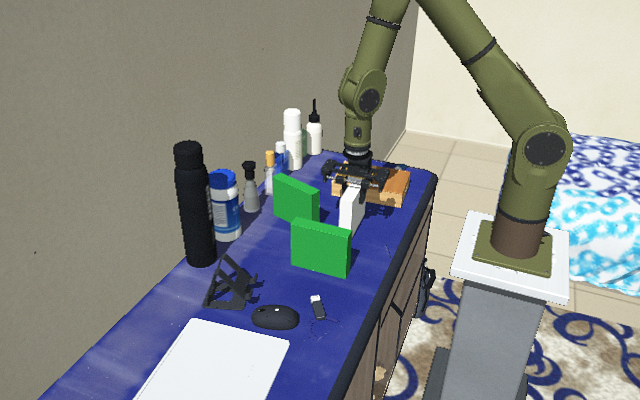

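The side picture shows the white carton in the gripper at (349,210), between the box and the green ones and just above the desk. I'll lower it the last 6 mm.

>>> play_rows:
  translation:
    - [0,0,0.002]
    - [0,0,0.002]
    - [0,0,0.001]
    - [0,0,0.001]
    - [0,0,0]
    - [0,0,0]
  delta_rot:
    - [0,0,0]
    - [0,0,0]
    - [0,0,0]
    - [0,0,0]
    - [0,0,0]
    - [0,0,0]
  grip: [-1,-1,-1,-1,-1,-1]

```text
clock: 8.75
tool_pos: [0.46, 0.0905, 0.1539]
eef_rot: [0.682, 0.731, 0.0, 0.0]
contact_force: [-0.4, -0.2, 2.7]
opening: 0.404
finger_force: 24.8
```

>>> play_rows:
  translation:
    - [0,0,0]
    - [0,0,0]
    - [0,0,0]
    - [0,0,0]
    - [0,0,0]
    - [0,0,-0.02]
    - [0,0,-0.04]
    - [0,0,-0.05]
    - [0,0,-0.04]
    - [0,0,0]
  delta_rot:
    - [0,0,0]
    - [0,0,0]
    - [0,0,0]
    - [0,0,0]
    - [0,0,0]
    - [0,0,0]
    - [0,0,0]
    - [0,0,0]
    - [0,0,0]
    - [0,0,0]
  grip: [0.1,0.4,0.8,0.8,0.8,0.8,0.8,0.8,0.8,0.8]

```text
clock: 10.0
tool_pos: [0.4612, 0.0909, 0.3062]
eef_rot: [0.682, 0.731, 0.003, 0.002]
contact_force: [0.4, 0.2, -0.0]
opening: 0.9
finger_force: 0.0
```

```bash
python3 - <<'E'
from h import *
go([.46,.09,.3])
m={};b={};c={}
for n in("top","side"):
    im=r.snapshot(n); cv2.imwrite(f"pics/{n}2.png",im)
    m[n]=mask(n,"carton",proj(n,[.46,.09,.08])[0])
    L=r.silhouettes(n,"comb"); print(n,[(d["pixels"].sum(),np.argwhere(d["pixels"]).mean(0)[::-1].round(1),round(d["confidence"],2)) for d in L])
    if L: np.save(f"comb_{n}.npy",L[0]["pixels"])
print("carton",fit({"side":m["side"]},[.46,.09,1.64,0],.158,.036,lambda p:(p[3],p[3]+.137)))
im=cv2.imread("pics/top2.png"); q=proj("top",[.5,-.14,.03])[0].astype(int); print(q)
a=cv2.resize(im[185:285,345:445],None,fx=5,fy=5,interpolation=2)
im=cv2.imread("pics/side2.png"); d=cv2.resize(im[130:230,320:420],None,fx=3,fy=3,interpolation=2)
o=np.zeros((500,800,3),np.uint8); o[:,:500]=a; o[:300,500:]=d; cv2.imwrite("pics/c3.png",o)
E
```

```text
clock 10.0 tcp [0.4612 0.0909 0.3062] tool delta [-0.0008 -0.0013  0.0062] tool y ang 3.92 z [ 0.006  0.002 -1.   ] F [ 0.4  0.2 -0. ] open 0.9 ff 0.0 q [ 0.04  0.52 -0.51  2.01  0.39  0.7  -0.64]
top [(np.int64(103), array([384.7, 224.5]), 0.51), (np.int64(297), array([343. , 136.6]), 0.25)]
side []
carton (array([ 4.59425482e-01,  9.07747882e-02,  1.63945926e+00, -1.05262651e-03]), np.float64(253.65098039215684))
[386 228]
```

View pics/c3.png

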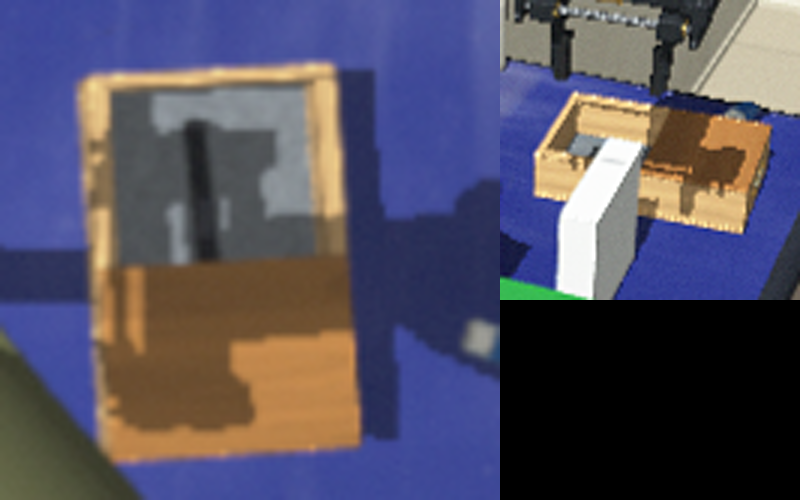

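The crop shows the carton standing upright beside the box. The comb handle runs from its tip at top pixel (384,209) to the cover edge at (386,237).

```bash
python3 - <<'E'
from h import *
uv=np.array([[384.2,209.2],[386,237.4]]); P=onz("top",uv,.014); 
m=np.load("comb_top.npy"); q=np.argwhere(m)[:,::-1].astype(float); X=onz("top",q,.015)[:,:2]
mu=X.mean(0); U=np.linalg.svd(X-mu)[2][0]; U*=np.sign(U[0]); t=(X-mu)@U; v=(X-mu)@[-U[1],U[0]]
print("hand",P.round(4),np.degrees(np.arctan2(*(P[0]-P[1])[1::-1])))
print("mask",mu,np.degrees(np.arctan2(U[1],U[0])),mu+U*t.max(),mu+U*t.min(),np.percentile(v,[2,98]))
b=np.array([.4753,-.1447]);c,s=np.cos(.0665),np.sin(.0665);B=np.array([[c,s],[-s,c]])
for p in(P[0,:2],P[1,:2],mu+U*t.max()):print("boxframe",(B@(p-b)).round(4))
E
```

```text
hand [[ 0.5626 -0.1365  0.014 ]
 [ 0.473  -0.1426  0.014 ]] 3.926514045722989
mask [ 0.51392446 -0.13825621] 4.186478419558754 [ 0.56009069 -0.13487693] [ 0.47398944 -0.14117938] [-0.00598321  0.00678107]
boxframe [0.0877 0.0024]
boxframe [-0.0022  0.0022]
boxframe [0.0853 0.0042]
```

>>> play_rows:
  translation:
    - [-0.029,0.0075,0]
    - [-0.029,0.0075,0]
    - [-0.029,0.0075,0]
    - [-0.029,0.0075,0]
    - [-0.029,0.0075,0]
    - [-0.029,0.0075,0]
    - [-0.029,0.007,0]
    - [-0.029,0.007,0]
    - [0,0,0]
    - [0,0,0]
    - [0,0,0]
    - [0,0,0]
    - [0,0,0]
    - [0,0,0]
    - [0,0,0]
    - [0,0,0]
    - [0,0,0]
    - [0,0,0]
    - [0,0,0]
  delta_rot:
    - [0,0,0]
    - [0,0,0]
    - [0,0,0]
    - [0,0,0]
    - [0,0,0]
    - [0,0,0]
    - [0,0,0]
    - [0,0,0]
    - [0,0,10]
    - [0,0,10]
    - [0,0,10]
    - [0,0,10]
    - [0,0,10]
    - [0,0,10]
    - [0,0,10]
    - [0,0,10]
    - [0,0,10]
    - [0,0,0]
    - [0,0,0]
  grip: [0.3,-0.1,-0.1,-0.1,-0.1,-0.1,-0.1,-0.1,-0.1,-0.1,-0.1,-0.1,-0.1,-0.1,-0.1,-0.1,-0.1,-0.1,-0.1]
  squeeze: 30

```text
clock: 12.68
tool_pos: [0.5347, -0.1367, 0.3032]
eef_rot: [0.999, 0.036, -0.001, -0.0]
contact_force: [-0.8, -0.1, -0.1]
opening: 0.45
finger_force: 0.0
```

```bash
python3 -c "
from h import *
go([.5356,-.1366,.074])"
```

```text
clock 12.675 tcp [ 0.5347 -0.1367  0.3032] tool delta [ 0.0011 -0.      0.2292] tool y ang -85.85 z [-0.001  0.    -1.   ] F [-0.8 -0.1 -0.1] open 0.45 ff 0.0 q [ 0.21  0.59 -0.07  1.79  0.05  0.76 -1.38]
```

>>> play_rows:
  translation:
    - [0.001,0,0.03]
    - [0,0,0.03]
    - [0,0,0.03]
    - [0,0,0.03]
    - [0,0,0.03]
    - [0,0,0.03]
    - [0,0,0.02]
    - [0,0,0.01]
    - [0,0,0.01]
    - [0,0,0.005]
    - [0,0,0.004]
    - [0,0,0]
    - [0,0,0]
  delta_rot:
    - [0,0,0]
    - [0,0,0]
    - [0,0,0]
    - [0,0,0]
    - [0,0,0]
    - [0,0,0]
    - [0,0,0]
    - [0,0,0]
    - [0,0,0]
    - [0,0,0]
    - [0,0,0]
    - [0,0,0]
    - [0,0,0]
  grip: [-0.1,-0.1,-0.1,-0.1,-0.1,-0.1,-0.1,-0.1,-0.1,-0.1,-0.1,-0.1,-0.1]

```text
clock: 14.3
tool_pos: [0.5361, -0.1369, 0.0751]
eef_rot: [0.999, 0.035, 0.0, 0.0]
contact_force: [-0.1, 0.0, -0.6]
opening: 0.448
finger_force: 0.0
```

>>> play_rows:
  translation:
    - [0,0,0]
    - [0,0,0]
    - [0,0,0]
    - [0,0,0]
    - [0,0,0]
    - [0,0,0]
  delta_rot:
    - [0,0,0]
    - [0,0,0]
    - [0,0,0]
    - [0,0,0]
    - [0,0,0]
    - [0,0,0]
  grip: [-0.4,-0.7,-1,-1,-1,-1]

```text
clock: 15.05
tool_pos: [0.5359, -0.1369, 0.0748]
eef_rot: [0.999, 0.035, 0.0, 0.0]
contact_force: [-0.2, -0.8, 1.3]
opening: 0.151
finger_force: 29.8
```

Gripped, but the pads overlap the comb by only about 4 mm, so I'll re-grip slightly lower.

>>> play_rows:
  translation:
    - [0,0,0]
    - [0,0,0]
    - [0,0,0.002]
    - [0,0,0.002]
    - [0,0,0]
    - [0,0,0]
    - [0,0,0]
    - [0,0,0]
    - [0,0,0]
  delta_rot:
    - [0,0,0]
    - [0,0,0]
    - [0,0,0]
    - [0,0,0]
    - [0,0,0]
    - [0,0,0]
    - [0,0,0]
    - [0,0,0]
    - [0,0,0]
  grip: [-0.5,-0.5,-0.5,-0.5,-0.7,-1,-1,-1,-1]
  squeeze: 35

```text
clock: 16.18
tool_pos: [0.5359, -0.1369, 0.0708]
eef_rot: [0.999, 0.035, 0.0, 0.0]
contact_force: [-1.4, 0.1, -0.7]
opening: 0.155
finger_force: 34.9
```

```bash
python3 - <<'E'
from h import *
go([.5356,-.1366,.074])
s=r.get_state();q=s["q"];S=q[1]+q[3]; p=s["tool_pos"]
r2=np.hypot(p[0],p[1])
A=np.array([[np.sin(.59),np.sin(2.38)],[np.sin(q[1]),np.sin(S)]]); L=np.linalg.solve(A,[.552,r2]); print(L)
h=[z-L[0]*np.cos(a)-L[1]*np.cos(b) for z,a,b in((.303,.59,2.38),(p[2],q[1],S))]; print("h-d",h)
E
```

```text
clock 16.175 tcp [ 0.5359 -0.1369  0.0708] tool delta [-0.0003 -0.0003 -0.0032] tool y ang -86.04 z [ 0. -0. -1.] F [-1.4  0.1 -0.7] open 0.155 ff 34.92524564266205 q [ 0.18  0.97 -0.03  1.92  0.09  0.26 -1.42]
[0.56573233 0.34380116]
h-d [np.float64(0.08173191777773967), np.float64(0.08202826978811212)]
```

```bash
cat > ik.py <<'E'
import numpy as np
L1,L2=.5657,.3438
def ik(x,z,tau,h):  # box x, world z -> q2,q4,q6 ; planar, r from base
    r_=np.hypot(.4753+x*.998, -.1447+.005+x*.066); d=h-.0819
    w=np.array([r_-d*np.sin(tau), z+d*np.cos(tau)-h]); D=np.hypot(*w)
    c=(D*D-L1*L1-L2*L2)/(2*L1*L2); q4=np.arccos(np.clip(c,-1,1)); q2=np.arctan2(w[0],w[1])-np.arctan2(L2*np.sin(q4),L1+L2*np.cos(q4))
    return q2,q4,np.pi-tau-q2-q4
E
python3 - <<'E'
from ik import *
print(ik(.061,.0708,0,.33))
W=[(-.095,.010,0),(-.093,.014,15),(-.060,.017,20),(-.02,.024,22),(.012,.035,25),(.012,.10,25),(.012,.16,20)]
for phi in(10,14):
  for c in(.145,.156):
    for h in(.28,.36):
      print(phi,c,h,[round(float(ik(hx+c*np.cos(t)-.061*np.sin(t-np.radians(phi)),hz+c*np.sin(t)+.061*np.cos(t-np.radians(phi)),t-np.radians(phi),h)[2]),2) for hx,hz,T in W for t in[np.radians(T)]])
E
```

```text
(np.float64(0.9666063638024613), np.float64(1.9175651407468641), np.float64(0.2574211490404674))
10 0.145 0.28 [0.51, 0.16, 0.11, 0.16, 0.17, 0.31, 0.57]
10 0.145 0.36 [0.54, 0.14, 0.07, 0.12, 0.12, 0.26, 0.54]
10 0.156 0.28 [0.54, 0.19, 0.14, 0.19, 0.2, 0.34, 0.6]
10 0.156 0.36 [0.57, 0.17, 0.11, 0.15, 0.15, 0.29, 0.57]
14 0.145 0.28 [0.62, 0.27, 0.23, 0.28, 0.29, 0.43, 0.68]
14 0.145 0.36 [0.66, 0.27, 0.21, 0.25, 0.25, 0.39, 0.66]
14 0.156 0.28 [0.65, 0.3, 0.26, 0.31, 0.32, 0.46, 0.71]
14 0.156 0.36 [0.69, 0.3, 0.24, 0.28, 0.28, 0.42, 0.69]
```

Tilting forward would run joint 6 into its lower limit. I'll re-grip with the tool leaning back 14°, which puts the whole extraction in range.

>>> play_rows:
  translation:
    - [0,0,0]
    - [0,0,0]
    - [0,0,-0.01]
    - [0,0,-0.01]
    - [0,0,0]
    - [0,0,0]
    - [0,0,0]
    - [0.006,0,0.006]
    - [0.006,0,0.006]
    - [0.001,0,0.003]
    - [0,0,0.0015]
    - [0,0,0]
    - [0,0,0]
  delta_rot:
    - [0,0,0]
    - [0,0,0]
    - [0,0,0]
    - [0,0,0]
    - [0,-7,0]
    - [0,-7,0]
    - [0,0,0]
    - [0,0,0]
    - [0,0,0]
    - [0,0,0]
    - [0,0,0]
    - [0,0,0]
    - [0,0,0]
  grip: [-0.5,-0.4,-0.4,-0.4,-0.4,-0.4,-0.4,-0.4,-0.4,-0.4,-0.4,-0.4,-0.4]

```text
clock: 17.8
tool_pos: [0.5445, -0.1364, 0.0717]
eef_rot: [0.992, 0.034, -0.122, 0.004]
contact_force: [0.5, -0.5, 0.4]
opening: 0.297
finger_force: 0.0
```

```bash
python3 - <<'E'
from h import *
go([.5356,-.1366,.074])
from ik import ik
s=r.get_state(); p=s["tool_pos"][:2]-[.4753,-.1447]; print("box",p@[.998,.066],p@[-.066,.998])
M=R.from_quat(s["eef_rot"]).as_matrix(); print("tip",s["tool_pos"]+.064*M[:,2])
for h in(.26,.3,.34,.38,.42): print(h,np.round(ik(p@[.998,.066],s["tool_pos"][2],-np.arccos(-M[2,2]),h),3))
E
```

```text
clock 17.8 tcp [ 0.5445 -0.1364  0.0717] tool delta [-0.0092 -0.0004 -0.0001] tool y ang -86.04 z [-0.241 -0.017 -0.97 ] F [ 0.5 -0.5  0.4] open 0.297 ff 0.0 q [ 0.14  1.02 -0.    1.7   0.08  0.66 -1.43]
box 0.06960153714035472 0.003765709687080831
tip [ 0.52905987 -0.13742793  0.00962276]
0.26 [1.004 1.759 0.623]
0.3 [1.012 1.728 0.645]
0.34 [1.021 1.697 0.668]
0.38 [1.03  1.665 0.69 ]
0.42 [1.04  1.634 0.713]
```

>>> play_rows:
  translation:
    - [0,0,0]
    - [0,0,0]
    - [0,0,0]
    - [0,0,0]
    - [0,0,0]
  delta_rot:
    - [0,0,0]
    - [0,0,0]
    - [0,0,0]
    - [0,0,0]
    - [0,0,0]
  grip: [-0.6,-0.8,-1,-1,-1]
  squeeze: 30

```text
clock: 18.42
tool_pos: [0.5446, -0.1363, 0.0717]
eef_rot: [0.992, 0.034, -0.122, 0.004]
contact_force: [-0.2, 0.6, 1.6]
opening: 0.151
finger_force: 30.0
```

```bash
cat > plan.py <<'E'
from ik import *
def tcp(hx,hz,T,c=.149,phi=14):
    t=np.radians(T);u=t-np.radians(phi)
    return np.array([hx+c*np.cos(t)-.064*np.sin(u),hz+c*np.sin(t)+.064*np.cos(u)]),u
def plan(W,N):
    for a,b,n in zip(W,W[1:],N):
        k=[tcp(*(np.array(a)+(np.array(b)-a)*i/n)) for i in range(n+1)]; out=[]
        for (p,u),(q,v) in zip(k,k[1:]):
            d=q-p; out.append([round(float(d@[np.cos(u),np.sin(u)]),4),round(float(d@[np.sin(u),-np.cos(u)]),4)])
        print(b,"dth",(b[2]-a[2])/n,out,"q6",round(float(ik(*k[-1][0],k[-1][1],.34)[2]),2),"tcp",k[-1][0].round(3))
E
python3 -c "
from plan import *
plan([(-.095,.010,0),(-.095,.013,0),(-.092,.014,15),(-.06,.016,20),(-.02,.024,22),(.014,.036,25)],[1,8,8,8,8])"
```

```text
(-0.095, 0.013, 0) dth 0.0 [[-0.0007, -0.0029]] q6 0.67 tcp [0.069 0.075]
(-0.092, 0.014, 15) dth 1.875 [[-0.003, -0.0049], [-0.003, -0.0049], [-0.003, -0.0049], [-0.003, -0.0049], [-0.003, -0.0048], [-0.003, -0.0048], [-0.003, -0.0048], [-0.003, -0.0048]] q6 0.29 tcp [0.051 0.117]
(-0.06, 0.016, 20) dth 0.625 [[0.0029, -0.0018], [0.0029, -0.0017], [0.0029, -0.0017], [0.0029, -0.0016], [0.0029, -0.0016], [0.0029, -0.0015], [0.0029, -0.0015], [0.0029, -0.0014]] q6 0.23 tcp [0.073 0.131]
(-0.02, 0.024, 22) dth 0.25 [[0.0046, -0.0011], [0.0046, -0.0011], [0.0046, -0.0011], [0.0046, -0.001], [0.0046, -0.001], [0.0046, -0.001], [0.0046, -0.001], [0.0047, -0.0009]] q6 0.27 tcp [0.109 0.143]
(0.014, 0.036, 25) dth 0.375 [[0.0038, -0.0018], [0.0038, -0.0018], [0.0038, -0.0018], [0.0038, -0.0018], [0.0038, -0.0017], [0.0038, -0.0017], [0.0038, -0.0017], [0.0038, -0.0016]] q6 0.29 tcp [0.137 0.162]
```

>>> play_rows:
  translation:
    - [-0.0007,0,-0.003]
    - [-0.003,0,-0.0049]
    - [-0.003,0,-0.0049]
    - [-0.003,0,-0.0049]
    - [-0.003,0,-0.0049]
    - [-0.003,0,-0.0048]
    - [-0.003,0,-0.0048]
    - [-0.003,0,-0.0048]
    - [-0.003,0,-0.0048]
    - [0,0,0]
    - [0,0,0]
  delta_rot:
    - [0,0,0]
    - [0,1.9,0]
    - [0,1.9,0]
    - [0,1.9,0]
    - [0,1.9,0]
    - [0,1.9,0]
    - [0,1.9,0]
    - [0,1.8,0]
    - [0,1.8,0]
    - [0,0,0]
    - [0,0,0]
  grip: [-1,-1,-1,-1,-1,-1,-1,-1,-1,-1,-1]

```text
clock: 19.8
tool_pos: [0.5262, -0.1375, 0.116]
eef_rot: [0.999, 0.035, 0.009, -0.0]
contact_force: [1.0, -0.3, -0.3]
opening: 0.149
finger_force: 30.0
```

```bash
python3 - <<'E'
from h import *
go([.5356,-.1366,.074])
s=r.get_state(); p=s["tool_pos"][:2]-[.4753,-.1447]; print("box",p@[.998,.066],p@[-.066,.998])
a=r.snapshot("top");b=r.snapshot("side"); o=np.hstack([cv2.resize(a[185:285,345:445],None,fx=4,fy=4,interpolation=2),cv2.resize(b[110:210,310:410],None,fx=4,fy=4,interpolation=2)]); cv2.imwrite("pics/c4.png",o)
E
```

```text
clock 19.8 tcp [ 0.5262 -0.1375  0.116 ] tool delta [ 0.0087 -0.0003  0.0422] tool y ang -86.03 z [ 0.017  0.001 -1.   ] F [ 1.  -0.3 -0.3] open 0.149 ff 29.9836403131485 q [ 0.2   0.88 -0.04  1.96  0.09  0.29 -1.42]
box 0.051247821162920794 0.0038197997067157324
```

View pics/c4.png

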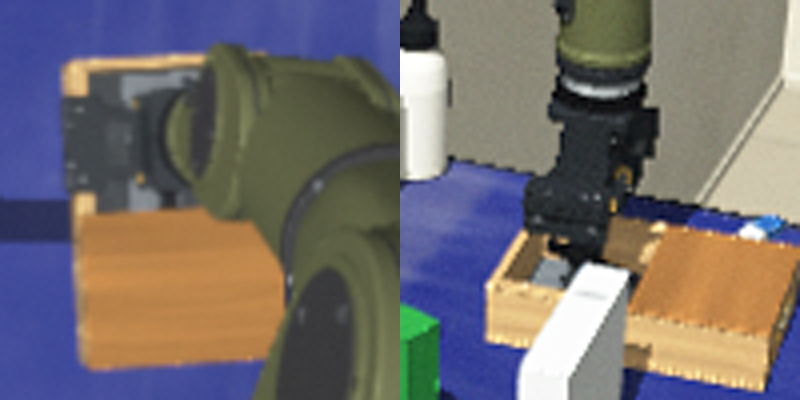

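The crop shows the gripper over the opening, with the comb mostly hidden behind it. The pads are still held 13 mm apart and contact forces are near zero, so I'll carry on along the planned path.

>>> play_rows:
  translation:
    - [0.0029,0,-0.0018]
    - [0.0029,0,-0.0017]
    - [0.0029,0,-0.0017]
    - [0.0029,0,-0.0016]
    - [0.0029,0,-0.0016]
    - [0.0029,0,-0.0015]
    - [0.0029,0,-0.0015]
    - [0.0029,0,-0.0014]
    - [0,0,0]
  delta_rot:
    - [0,0.6,0]
    - [0,0.6,0]
    - [0,0.6,0]
    - [0,0.6,0]
    - [0,0.6,0]
    - [0,0.6,0]
    - [0,0.7,0]
    - [0,0.7,0]
    - [0,0,0]
  grip: [-1,-1,-1,-1,-1,-1,-1,-1,-1]

```text
clock: 21.02
tool_pos: [0.5483, -0.136, 0.1302]
eef_rot: [0.998, 0.035, 0.053, -0.002]
contact_force: [-0.8, 0.4, -0.3]
opening: 0.151
finger_force: 30.0
```

>>> play_rows:
  translation:
    - [0.0046,0,-0.0011]
    - [0.0046,0,-0.0011]
    - [0.0046,0,-0.0011]
    - [0.0046,0,-0.001]
    - [0.0046,0,-0.001]
    - [0.0046,0,-0.001]
    - [0.0046,0,-0.001]
    - [0.0046,0,-0.001]
    - [0,0,0]
    - [0,0,0]
  delta_rot:
    - [0,0.25,0]
    - [0,0.25,0]
    - [0,0.25,0]
    - [0,0.25,0]
    - [0,0.25,0]
    - [0,0.25,0]
    - [0,0.25,0]
    - [0,0.25,0]
    - [0,0,0]
    - [0,0,0]
  grip: [-1,-1,-1,-1,-1,-1,-1,-1,-1,-1]

```text
clock: 22.28
tool_pos: [0.5835, -0.1336, 0.1427]
eef_rot: [0.997, 0.034, 0.069, -0.002]
contact_force: [-0.4, -0.1, -0.3]
opening: 0.155
finger_force: 30.0
```

```bash
python3 - <<'E'
from h import *
go([.5356,-.1366,.074])
s=r.get_state(); p=s["tool_pos"][:2]-[.4753,-.1447]; print("box",p@[.998,.066],p@[-.066,.998])
a=r.snapshot("top");b=r.snapshot("side"); o=np.hstack([cv2.resize(a[185:285,345:445],None,fx=4,fy=4,interpolation=2),cv2.resize(b[110:210,310:410],None,fx=4,fy=4,interpolation=2)])
# expected comb line
e,f=s["tool_pos"]+.064*R.from_quat(s["eef_rot"]).as_matrix()[:,2],np.array([.998*np.cos(.384),.066*np.cos(.384),np.sin(.384)])
for n,k,u0,v0,ox in(("top",0,345,185,0),("side",1,310,110,400)):
    for P in(e+.031*f,e-.149*f):
        q=(proj(n,P)[0]-[u0,v0])*4+[ox,0]; print(n,q.round()); cv2.circle(o,tuple(int(v) for v in q),4,(0,0,255),1)
cv2.imwrite("pics/c5.png",o)
E
```

```text
clock 22.275 tcp [ 0.5835 -0.1336  0.1427] tool delta [-0.057  -0.0003  0.0614] tool y ang -86.04 z [ 0.138  0.01  -0.99 ] F [-0.4 -0.1 -0.3] open 0.155 ff 29.9836465716362 q [ 0.2   0.85 -0.07  1.88  0.08  0.28 -1.41]
box 0.10870071712012035 0.003979385991876911
top [169.  12.]
top [165. 233.]
side [480. 198.]
side [666. 301.]
```

View pics/c5.png

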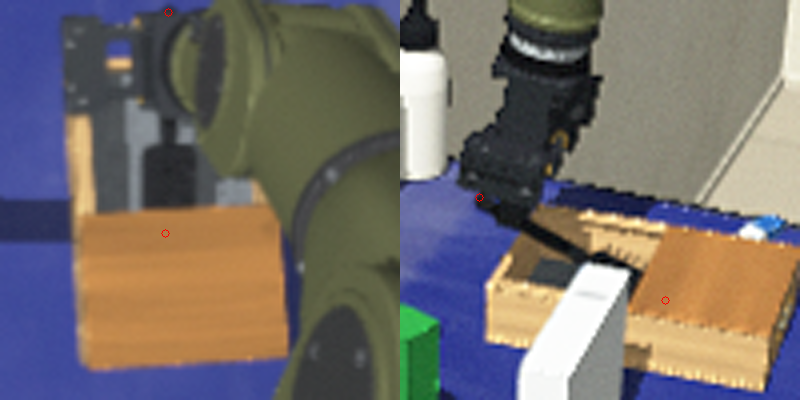

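The comb follows the predicted line in the side view, from (480,198) down to the head under the cover, and the handle is out above the rim. Next I'll draw the head past the cover edge and lift.

```bash
python3 -c "
from plan import *
plan([(-.02,.024,22),(.022,.038,25),(.022,.16,25),(-.02,.16,8)],[9,7,8])"
```

```text
(0.022, 0.038, 25) dth 0.3333333333333333 [[0.0043, -0.0017], [0.0043, -0.0017], [0.0043, -0.0017], [0.0043, -0.0016], [0.0043, -0.0016], [0.0043, -0.0016], [0.0043, -0.0016], [0.0043, -0.0015], [0.0043, -0.0015]] q6 0.31 tcp [0.145 0.164]
(0.022, 0.16, 25) dth 0.0 [[0.0033, -0.0171], [0.0033, -0.0171], [0.0033, -0.0171], [0.0033, -0.0171], [0.0033, -0.0171], [0.0033, -0.0171], [0.0033, -0.0171]] q6 0.57 tcp [0.145 0.286]
(-0.02, 0.16, 8) dth -2.125 [[-0.0015, 0.0044], [-0.0016, 0.0046], [-0.0016, 0.0048], [-0.0016, 0.005], [-0.0016, 0.0052], [-0.0016, 0.0054], [-0.0016, 0.0056], [-0.0016, 0.0058]] q6 0.91 tcp [0.134 0.244]
```

>>> play_rows:
  translation:
    - [0.0043,0,-0.0017]
    - [0.0043,0,-0.0017]
    - [0.0043,0,-0.0017]
    - [0.0043,0,-0.0016]
    - [0.0043,0,-0.0016]
    - [0.0043,0,-0.0016]
    - [0.0043,0,-0.0016]
    - [0.0043,0,-0.0015]
    - [0.0043,0,-0.0015]
    - [0,0,0]
  delta_rot:
    - [0,0.33,0]
    - [0,0.33,0]
    - [0,0.33,0]
    - [0,0.33,0]
    - [0,0.33,0]
    - [0,0.33,0]
    - [0,0.33,0]
    - [0,0.33,0]
    - [0,0.33,0]
    - [0,0,0]
  grip: [-1,-1,-1,-1,-1,-1,-1,-1,-1,-1]

```text
clock: 23.62
tool_pos: [0.6198, -0.131, 0.1636]
eef_rot: [0.995, 0.034, 0.096, -0.003]
contact_force: [-0.5, -0.1, -0.5]
opening: 0.152
finger_force: 30.0
```

```bash
python3 - <<'E'
from h import *
go([.5356,-.1366,.074])
a=r.snapshot("top");b=r.snapshot("side"); o=np.hstack([cv2.resize(a[185:285,345:445],None,fx=4,fy=4,interpolation=2),cv2.resize(b[110:210,310:410],None,fx=4,fy=4,interpolation=2)]); cv2.imwrite("pics/c6.png",o)
E
```

```text
clock 23.625 tcp [ 0.6198 -0.131   0.1636] tool delta [-0.1    -0.0003  0.0718] tool y ang -86.03 z [ 0.191  0.013 -0.982] F [-0.5 -0.1 -0.5] open 0.152 ff 29.983636736869812 q [ 0.2   0.84 -0.09  1.8   0.07  0.32 -1.41]
```

View pics/c6.png

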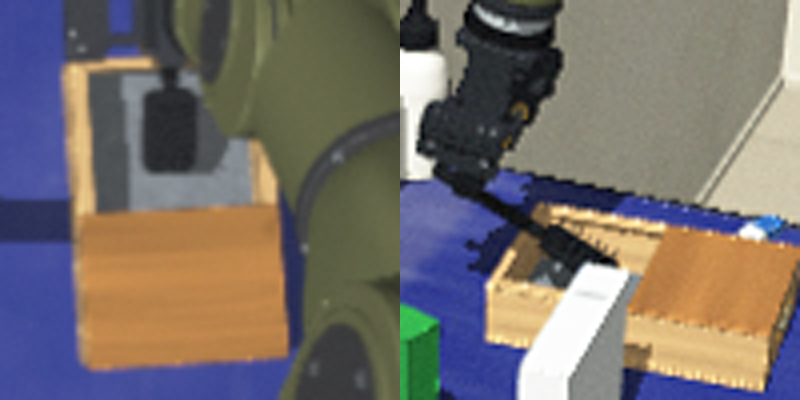

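The top crop shows the head, ending at crop row 172, fully clear of the cover edge at row 210. I'll lift and level it.

>>> play_rows:
  translation:
    - [0.0017,0,-0.0085]
    - [0.0033,0,-0.0171]
    - [0.0033,0,-0.0171]
    - [0.0033,0,-0.0171]
    - [0.0033,0,-0.0171]
    - [0.0033,0,-0.0171]
    - [0.0033,0,-0.0171]
    - [0.0017,0,-0.0085]
    - [-0.0015,0,0.0044]
    - [-0.0016,0,0.0046]
    - [-0.0016,0,0.0048]
    - [-0.0016,0,0.005]
    - [-0.0016,0,0.0052]
    - [-0.0016,0,0.0054]
    - [-0.0016,0,0.0056]
    - [-0.0016,0,0.0058]
    - [0,0,0]
    - [0,0,0]
    - [0,0,0]
    - [0,0,0]
  delta_rot:
    - [0,0,0]
    - [0,0,0]
    - [0,0,0]
    - [0,0,0]
    - [0,0,0]
    - [0,0,0]
    - [0,0,0]
    - [0,0,0]
    - [0,-2.1,0]
    - [0,-2.1,0]
    - [0,-2.1,0]
    - [0,-2.1,0]
    - [0,-2.1,0]
    - [0,-2.1,0]
    - [0,-2.1,0]
    - [0,-2.1,0]
    - [0,0,0]
    - [0,0,0]
    - [0,0,0]
    - [0,0,0]
  grip: [-1,-1,-1,-1,-1,-1,-1,-1,-1,-1,-1,-1,-1,-1,-1,-1,-1,-1,-1,-1]

```text
clock: 26.22
tool_pos: [0.6091, -0.1319, 0.2441]
eef_rot: [0.998, 0.034, -0.051, 0.002]
contact_force: [-0.2, 0.3, 0.1]
opening: 0.154
finger_force: 30.0
```

```bash
python3 - <<'E'
from h import *
go([.5356,-.1366,.074])
s=r.get_state(); e=s["tool_pos"]+.064*R.from_quat(s["eef_rot"]).as_matrix()[:,2]; t=np.radians(8); f=np.array([.998*np.cos(t),.066*np.cos(t),np.sin(t)])
print("ends",e+.031*f,e-.149*f)
b=r.snapshot("side"); o=b.copy()
for P in(e+.031*f,e-.149*f): cv2.circle(o,tuple(int(v) for v in proj("side",P)[0].round()),2,(0,0,255),1)
cv2.imwrite("pics/c7.png",cv2.resize(o[80:230,240:440],None,fx=4,fy=4,interpolation=2))
m=mask("side","carton",proj("side",[.46,.09,.08])[0]); print("carton",fit({"side":m},[.46,.09,1.64,0],.158,.036,lambda p:(p[3],p[3]+.137)))
r.snapshot("top")
for t in("perfume_gold","lighter","eraser"): print(t,[(np.round(d["point"],3),d["confidence"]) for d in r.look_for("top",t)][:1])
E
```

```text
clock 26.225 tcp [ 0.6091 -0.1319  0.2441] tool delta [-0.0561 -0.0004  0.1767] tool y ang -86.05 z [-0.101 -0.007 -0.995] F [-0.2  0.3  0.1] open 0.154 ff 29.983616173267365 q [ 0.16  0.79 -0.05  1.55  0.07  0.91 -1.43]
ends [ 0.63329666 -0.13031568  0.18472799] [ 0.4554049  -0.14208006  0.15967683]
carton (array([ 0.53727194, -0.15744798,  1.56052326, -0.15366446]), np.float64(175.36470588235292))
perfume_gold [(array([0.769, 0.008, 0.104]), 0.88)]
lighter [(array([0.425, 0.455, 0.015]), 0.59)]
eraser []
```

View pics/c7.png

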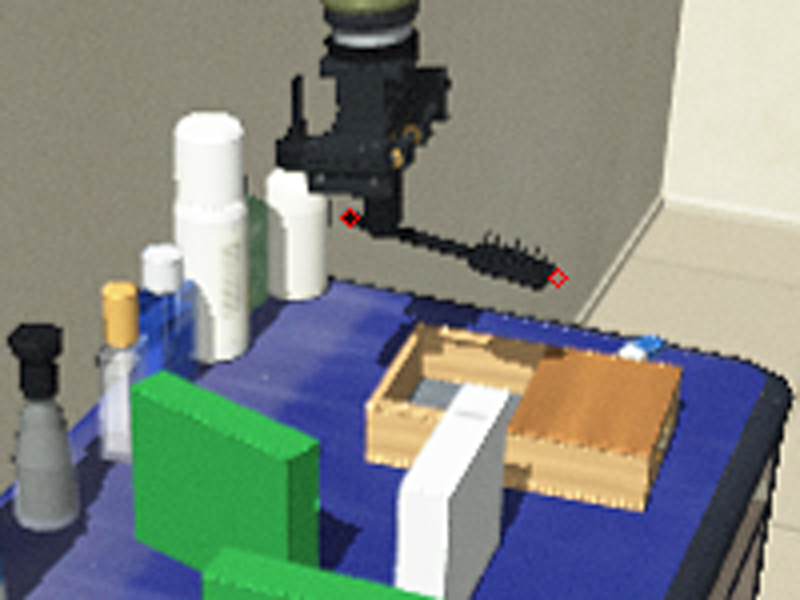

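The picture shows the comb held clear above the box, its ends on the predicted marks at crop pixels (350,217) and (557,278). The carton stands upright beside the box. The last carton fit matched the wrong outline, so I'm going by the picture. Handing in.

```bash
python3 -c "
from plant import r
print(r.finish_job())"
```

```text
the job is handed in; nothing more can be done
None
```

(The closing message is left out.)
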